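# Pin the lid of the vegetable cutter

### The job

Lock the lid of the bench vegetable cutter: take the red-headed lock pin out of its parking boss, set it in the bright steel bush of the lid, and with light pressure slide pin and lid clockwise together until you feel the pin tip drop into the hole hidden under the lid, then push the pin fully home and let go. Do not lean hard on the pin, and leave the deli cup, timer and scraper where they are.

Things in the scene. Friction and masses are not known exactly. Their poses are not given: they have to be found in the camera images.
- cutter: Fixed bench vegetable cutter: white base 212 x 212 mm, round aluminium bowl on it, slate-blue lid with its top at 140 mm. Origin: centre of the underside, on the vertical axis on which the lid turns; x points to its back (the front with green and red buttons looks to -x), y to its left, z up. Discharge spout at the front right. Feed tube on the lid 80 mm wide, 205 mm high, behind the axis.
- park (a point): Centre of the top of the parking boss at the cutter's left, 100 mm above the worktop: aluminium post 35 mm across with a vertical 14 mm bore, 50 mm deep, in which the pin stands at the start with its collar on the boss. It lies 34 mm clear of the lid's rim; the line from lid_axis to it leads straight away from the lid.
- lid_axis (a point): Point on the vertical axis on which the lid turns, 152 mm above the worktop, level with the top of the bush. The bush and the hidden hole both lie on a circle of 85 mm radius about this axis.
- lid (a joint): Turn of the lid in rad, growing clockwise seen from above, free from 0 to 1.05 against slight friction (0.25 N m, 3 N at the bush). At 0 the bush stands on its circle 0.45 rad to the right of the cutter's front (-x), at 0.45 right at the front. The lid cannot lift; the pin in the bush can pull it round.
- bush (a point): Centre of the upper mouth of the steel bush in the lid. Bush 33 mm across, 12 mm above the lid; bore 14 mm wide through bush and lid (16 mm). 28 mm below its mouth lies a fixed flat ring on which the pin tip slides. The ring's one 14 mm hole cannot be seen: it lies 0.2 to 0.9 rad clockwise of the bush as found. Tip on the ring: collar 16 mm above the bush; in the hole: down on it.
- lock_pin: Loose steel lock pin, upright: shank 12 mm thick, 44 mm long, with a conical nose (5 mm across at the end, 6 mm long), then a collar 28 mm across and 5 mm thick, then a round red head 18 mm thick and 40 mm high; 89 mm in all, about 0.12 kg, round, so its yaw does not matter. Origin at the tip, z up along the pin. Never press pin and cutter together with over 45 N (bush and ring, all directions).
- pin_collar (a point): Centre of the underside of the pin's collar, 44 mm above the tip; it rests on the bush when the pin is home.
- pin_head (a point): Point on the pin's axis at which to grip the red head, 74 mm above the tip (25 mm above the top of the collar).
- deli_cup: Pale grey round deli cup with red contents, 103 mm across the rim, 100 mm high, loose, at the front right of the cutter. Origin: centre of its underside. Leave alone.
- timer: White kitchen timer with a red dial, about 65 mm cube, loose, at the front left. Origin: centre of its underside. Leave alone.
- scraper: Steel bench scraper with a black grip, 100 x 156 x 14 mm, loose, lying on the worktop to the right. Origin: centre of its underside. Leave alone.

How it is judged:
By the outcome, as a careful person would: the job done as asked, in the order asked, and still so for the second after the job is handed in, with the robot touching nothing.
It also fails if it takes over 72 s, if anything falls off the work surface, if the arm or the gripper's body presses on something with over 40 N, if the wrist force passes 120 N, or if a joint passes its speed limit or range.

### The arm

A 7-joint arm with a two-finger parallel gripper is mounted at the origin on a cart in front of the work surface, level with it; the furniture and walls round the work are solid. World frame = base frame: x ahead of the robot, y to its left, z up, the work surface at z = 0. Lengths are in m, angles in rad, forces in N, time in s.
With the tool pointing down it reaches from about 0.4 to 0.875 m from the base axis. Payload 6.5 kg.
Tool frame: the origin (TCP) lies between the finger pads; the fingertips stand 25 mm ahead of it and the grasp point (between the pads) lies 6 mm ahead of it (manip.finger_overhang is the distance from the TCP to the fingertips, in m); z points along the fingers, y is the line along which they close (so a half turn about z gives the same grasp; the last joint's range is limited). The gripper opens to 88 mm and grips with 3 to 60 N. Pads are 18 mm wide; open, the fingers measure 123 mm over their backs; the gripper's body (75 mm by 187 mm) begins 45 mm behind the grasp point.
Start: joints at [-1.284, 0.536, -0.004, 1.538, 0.003, 1.067, -0.071], TCP at [0.225, 0.61, 0.264] pointing down, gripper open.
Joint ranges: [-2.7, 2.7], [-0.37, 2.16], [-1.27, 1.26], [0.24, 2.4], [-1.31, 4.45], [0.19, 1.91], [-2.76, 2.76]. Speed limits (rad/s): [2.39, 2.39, 3.14, 3.14, 3.14, 3.14, 3.14].

### API

Orientations are given as a unit quaternion [x, y, z, w].
In Python, from plant import status, cams, job, manip gives the robot as it stands. The module is installed in compiled form; this text tells all that it offers.
- The arm moves only by the shell command python3 -m handwheel 'ROWS'. ROWS is JSON, a list of rows, each a list of 5 numbers: the closure, from 0 (fully open) to 1 (shut), then the shift along the tool's x, y, z in cm, then the turn about the tool's z in rad. A call has 1 to 20 rows; each row shifts and turns the commanded pose from where the row before left it, along the tool's axes as they then stand; what a row does not reach is not made up. A row lasts 1/8 s, in which the tool goes at most 62.5 mm and 10.7 degrees, less where a joint would pass 70% of its speed; a pose out of reach is approached as far as the arm can. A call is refused whole if a number of a shift passes 6.25 or a number of a turn 0.188, either way. A call with a gripper value outside its range is refused whole. The fingers move at their own pace and stop on an object; the grip force is fixed at half the most. Time passes only in rows, so rows that do not move let the fingers close. It gives the time, the measured TCP pose, the force, the opening and the grip force at its end, in the units of the state.
- status.read_state(): the state, without advancing time (a new reading comes with each control period).
- cams.capture(name): name is "side" or "top"; returns (picture, depth): 384x512x3 uint8, blue, green, red; 384x512 float32, m along the optical axis (not along the pixel's ray), 0 where there is no reading.
- cams.get_calibration(name): a dict with "camera_matrix" (3x3 intrinsics, pixels), "dist" ([k1, k2, p1, p2, k3] as OpenCV has them; the pictures are not rectified), "extrinsics" (4x4, takes a point from camera to world coordinates). Camera axes: x right, y up, looking along -z (the intrinsics and any distortion apply to the point x, -y, -z); pixel columns grow to the right and rows downward; lengths in m; the calibration is good to about 2 mm. A picture is of the moment at which its call begins. get_calibration takes no time and is no camera call.
- job.job_done(): hands the job in; it is judged then, once.
The state is a dict: "time": time; "q": joint angles; "qvel": joint speeds; "tau": joint torques, N m; "eef_pos": TCP position; "orientation": TCP orientation; "force": force on the tool from outside, world axes, zero at the start; "moment": the same for the moment, N m; "gripper_width": opening from 0.0 (shut) to 1.0 (fully open); "grasp_force": force on a finger pad.
Only numpy, scipy, OpenCV 4.12 (cv2) and the standard library are available. Lean on these libraries where they do the work, as an engineer would, in place of code of your own. Each camera call takes 0.05 s, during which the arm holds its last target. There are 200 camera calls.

## Working session

There is one attempt and no reset: what is moved stays moved. The work goes in short steps, Python scripts to look and compute and a shell command to move; the robot and the scene stay as the last step left them, time stands still between calls to the robot, and variables do not carry over. Pictures are saved under pics/ and viewed, at most 10 in all, crops included, and the job is handed in when it is done.

```bash
mkdir -p pics
cat > h.py <<'E'
import numpy as np, cv2
from plant import status, cams, job, manip
def ray(name,uv):
    c=cams.get_calibration(name); K=np.array(c["camera_matrix"],float); d=np.array(c["dist"],float); T=np.array(c["extrinsics"])
    p=cv2.undistortPoints(np.array([[uv]],float),K,d)[0,0]
    return T[:3,3], T[:3,:3]@np.array([p[0],-p[1],-1.])
def plane(name,uv,z):
    o,r=ray(name,uv); return o+r*(z-o[2])/r[2]
def cloud(name,depth):
    c=cams.get_calibration(name); K=np.array(c["camera_matrix"],float); d=np.array(c["dist"],float); T=np.array(c["extrinsics"])
    v,u=np.mgrid[:384,:512]; p=cv2.undistortPoints(np.stack([u,v],-1).reshape(-1,1,2).astype(float),K,d)[:,0].reshape(384,512,2)
    P=np.stack([p[...,0],-p[...,1],-np.ones((384,512))],-1)*depth[...,None]
    return P@T[:3,:3].T+T[:3,3]
E
python3 - <<'E'
from h import *
for n in("top","side"):
    p,d=cams.capture(n); cv2.imwrite(f"pics/{n}0.png",p); np.save(f"{n}0.npy",d)
    c=cams.get_calibration(n); print(c["extrinsics"],c["camera_matrix"])
print(status.read_state(), manip.finger_overhang)
E
```

```text
[[-0.01537192  0.9848668  -0.1726299   0.24218913]
 [-0.99986369 -0.01618134 -0.00328237  0.01404276]
 [-0.00602608  0.17255592  0.98498129  1.43324736]
 [ 0.          0.          0.          1.        ]] [[478.82497495   0.         252.18803892]
 [  0.         478.82497495 188.7933251 ]
 [  0.           0.           1.        ]]
[[ 0.90389218  0.19092515 -0.38278781 -0.14657859]
 [-0.42727956  0.36057071 -0.82910852 -1.36477577]
 [-0.0202756   0.91298212  0.40749547  0.76475374]
 [ 0.          0.          0.          1.        ]] [[486.12263958   0.         264.16573798]
 [  0.         486.12263958 188.66527661]
 [  0.           0.           1.        ]]
{'time': 0.1, 'q': array([-1.28419801,  0.53710895, -0.00442366,  1.53876499,  0.00265313,
        1.06731696, -0.07119516]), 'qvel': array([ 1.63589160e-03, -2.25213417e-04,  1.16119518e-03, -2.82060236e-03,
        9.98522132e-05, -3.28793087e-04,  2.76372975e-04]), 'tau': array([ 2.21233720e-03, -5.72071445e+01,  9.93703455e-01, -2.52226639e+01,
       -5.61399234e-02,  1.34815875e-02,  6.45914247e-05]), 'eef_pos': array([0.22444322, 0.60946651, 0.26291845]), 'orientation': array([ 1.75441718e-01,  9.84489496e-01, -7.94937089e-04, -5.45047899e-05]), 'force': array([-0.14913441,  0.49337298,  0.84173119]), 'moment': array([-0.0216298 ,  0.00223965, -0.02293075]), 'grasp_force': 0.0, 'gripper_width': 1.0026547361534313} 0.025
```

View pics/top0.png

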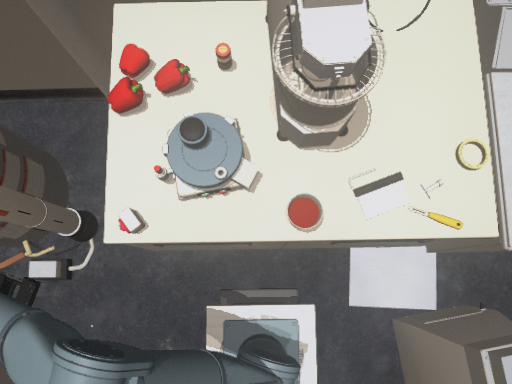

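View pics/side0.png

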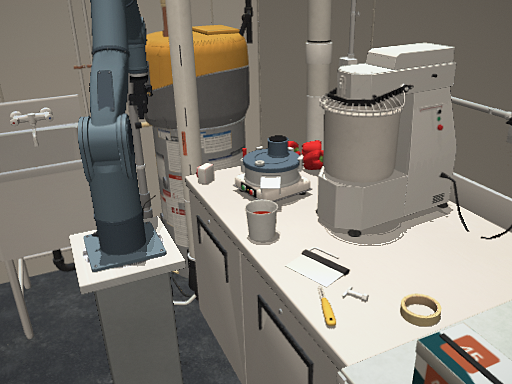

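The top view shows the lid at about (205,150), bush at (221,173), red pin at (160,171), timer (130,221) and cup (304,211). I'll measure these more closely next.

Run:
```python
from h import *
p=cv2.imread("pics/top0.png"); d=np.load("top0.npy")
C=cloud("top",d)
cv2.imwrite("pics/crop.png",cv2.resize(p[100:240,100:270],None,fx=4.5,fy=4.5 if 0 else 4.2,interpolation=cv2.INTER_CUBIC))
hsv=cv2.cvtColor(p,cv2.COLOR_BGR2HSV)
# lid top pts
m=(abs(C[...,2]-0.14)<.006); m[:100]=0;m[240:]=0;m[:,:130]=0;m[:,270:]=0
blue=m&(hsv[...,0]>90)&(hsv[...,0]<125)&(hsv[...,1]>40)
cs,_=cv2.findContours(blue.astype(np.uint8),cv2.RETR_EXTERNAL,cv2.CHAIN_APPROX_NONE)
c=max(cs,key=cv2.contourArea); pts=np.array([plane("top",q[0],.14) for q in c])
hull=cv2.convexHull(pts[:,:2].astype(np.float32))[:,0]
print("lid circ",cv2.minEnclosingCircle(pts[:,:2].astype(np.float32)), "meanC",C[blue].mean(0))
x,y=pts[:,0],pts[:,1]
A=np.c_[2*x,2*y,np.ones(len(x))];w=np.ones(len(x),bool)
for i in range(8):
    s=np.linalg.lstsq(A[w],(x*x+y*y)[w],rcond=None)[0]; r=np.sqrt(s[2]+s[0]**2+s[1]**2); e=np.hypot(x-s[0],y-s[1])-r; w=abs(e)<max(.002,1.5*np.median(abs(e)))
print("fit",s[:2],r,w.sum(),len(w))
# bush: bright low saturation
b=(hsv[...,1]<45)&(hsv[...,2]>130)
b[:164]=0;b[182:]=0;b[:,:212]=0;b[:,230:]=0
print("bush px",np.argwhere(b).mean(0),b.sum()); v,u=np.argwhere(b).mean(0)
print("bush",plane("top",(u,v),.152))
for rr in range(163,183): print(rr,' '.join('%3d'%k for k in p[rr,210:233].mean(-1)))
red=((hsv[...,0]<8)|(hsv[...,0]>172))&(hsv[...,1]>120); red[:160]=0;red[185:]=0;red[:,:148]=0;red[:,178:]=0
v,u=np.argwhere(red).mean(0);print("pin px",u,v,red.sum(),"top145",plane("top",(u,v),.145), C[red])
```

```text
Traceback (most recent call last):
ValueError: max() iterable argument is empty
```

View pics/crop.png

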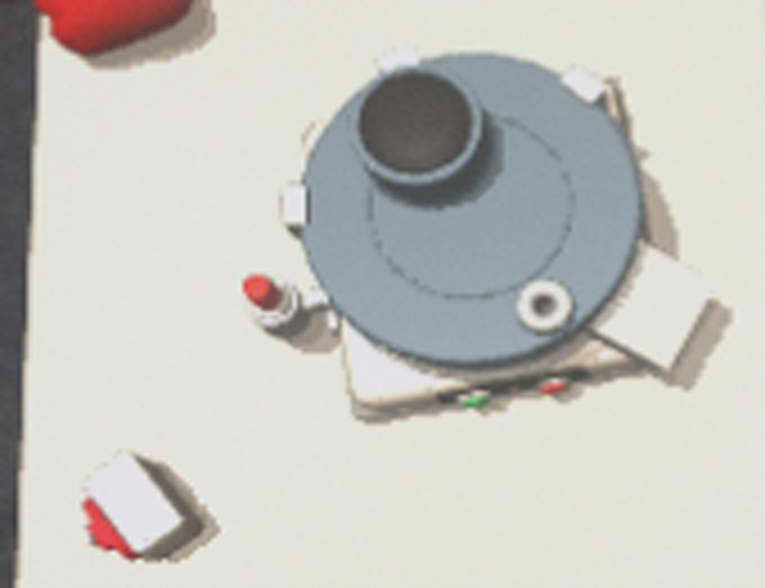

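The crop shows the bush ring centred at about full-image (221,173), the red head at (157,169) above its boss, and the round lid rim, with its three white clips at the edge.

Run:
```python
from h import *
p=cv2.imread("pics/top0.png"); d=np.load("top0.npy")
C=cloud("top",d); hsv=cv2.cvtColor(p,cv2.COLOR_BGR2HSV)
print(hsv[160,210],hsv[140,230],C[160,210],C[165,190],C[173,221],p[173,215:228].mean(-1))
roi=np.zeros((384,512),bool);roi[105:200,150:262]=1
blue=roi&(hsv[...,0]>90)&(hsv[...,0]<125)&(hsv[...,1]>45)&(hsv[...,2]>60)
cs,_=cv2.findContours(blue.astype(np.uint8),cv2.RETR_EXTERNAL,cv2.CHAIN_APPROX_NONE)
c=max(cs,key=cv2.contourArea); pts=np.array([plane("top",q[0],.14) for q in c])
x,y=pts[:,0],pts[:,1]
A=np.c_[2*x,2*y,np.ones(len(x))];w=np.ones(len(x),bool)
for i in range(15):
    s=np.linalg.lstsq(A[w],(x*x+y*y)[w],rcond=None)[0]; r=np.sqrt(s[2]+s[0]**2+s[1]**2); e=np.hypot(x-s[0],y-s[1])-r; w=abs(e)<max(.002,1.5*np.median(abs(e)))
print("lid fit",s[:2],r,w.sum(),len(w))
b=~blue;b[:163]=0;b[183:]=0;b[:,:212]=0;b[:,231:]=0
n,l,st,ce=cv2.connectedComponentsWithStats(b.astype(np.uint8)); print(st,ce)
k=l[173,217] or l[171,217]; bb=ce[k]; B=plane("top",bb,.152);print("bush",B,np.hypot(*(B[:2]-s[:2])))
red=((hsv[...,0]<8)|(hsv[...,0]>172))&(hsv[...,1]>110); red[:155]=0;red[190:]=0;red[:,:145]=0;red[:,178:]=0
ij=np.argwhere(red);v,u=ij.mean(0);print("pin px",u,v,len(ij),ij.min(0),ij.max(0),"z.13",plane("top",(u,v),.13))
P=C[red];print("cloud",np.median(P,0),P[:,2].max())
# side
ps=cv2.imread("pics/side0.png"); h=cv2.cvtColor(ps,cv2.COLOR_BGR2HSV); Cs=cloud("side",np.load("side0.npy"))
red=((h[...,0]<8)|(h[...,0]>172))&(h[...,1]>110)&(abs(Cs[...,0]-P[:,0].mean())<.06)&(abs(Cs[...,1]-P[:,1].mean())<.06)
print(red.sum(), np.argwhere(red).mean(0) if red.any() else '', Cs[red][:3])
cv2.imwrite("pics/side_c.png",cv2.resize(ps[125:215,180:320],None,fx=5.5,fy=5.5,interpolation=cv2.INTER_CUBIC))
```

```text
[100  32 170] [102  33 170] [0.55182089 0.13412638 0.14017813] [0.53727714 0.18885447 0.14582642] [0.51800269 0.10488961 0.12339968] [213.66666667 225.33333333 211.66666667 149.          92.66666667
 108.         127.33333333 139.         176.33333333 218.66666667
 223.         195.33333333 123.33333333]Traceback (most recent call last):
  File "<stdin>", line 8, in <module>
ValueError: max() iterable argument is empty
```

```bash
cat > m.py <<'E'
from h import *
p=cv2.imread("pics/top0.png"); d=np.load("top0.npy")
C=cloud("top",d); hsv=cv2.cvtColor(p,cv2.COLOR_BGR2HSV)
roi=np.zeros((384,512),bool);roi[105:200,150:262]=1
blue=roi&(hsv[...,0]>90)&(hsv[...,0]<125)&(hsv[...,1]>22)&(hsv[...,2]>60)
cs,_=cv2.findContours(blue.astype(np.uint8),cv2.RETR_EXTERNAL,cv2.CHAIN_APPROX_NONE)
c=max(cs,key=cv2.contourArea); pts=np.array([plane("top",q[0],.14) for q in c])
x,y=pts[:,0],pts[:,1]
A=np.c_[2*x,2*y,np.ones(len(x))];w=np.ones(len(x),bool)
for i in range(15):
    s=np.linalg.lstsq(A[w],(x*x+y*y)[w],rcond=None)[0]; r=np.sqrt(s[2]+s[0]**2+s[1]**2); e=np.hypot(x-s[0],y-s[1])-r; w=abs(e)<max(.002,1.5*np.median(abs(e)))
print("lid fit",s[:2],r,w.sum(),len(w))
b=p.mean(-1)>178;b[:163]=0;b[183:]=0;b[:,:212]=0;b[:,231:]=0
cs,_=cv2.findContours(b.astype(np.uint8),cv2.RETR_EXTERNAL,cv2.CHAIN_APPROX_NONE);c=max(cs,key=cv2.contourArea)
(bx,by),br=cv2.minEnclosingCircle(c); mm=cv2.moments(c); print("bush px",bx,by,br,mm['m10']/mm['m00'],mm['m01']/mm['m00'])
B=plane("top",(bx,by),.152);print("bush",B,np.hypot(*(B[:2]-s[:2])))
red=((hsv[...,0]<8)|(hsv[...,0]>172))&(hsv[...,1]>110); red[:155]=0;red[190:]=0;red[:,:145]=0;red[:,178:]=0
ij=np.argwhere(red);v,u=ij.mean(0);print("pin px",u,v,len(ij),ij.min(0),ij.max(0),"z.125",plane("top",(u,v),.125))
P=C[red];print("cloud",np.median(P,0),P[:,2].max())
ps=cv2.imread("pics/side0.png"); h=cv2.cvtColor(ps,cv2.COLOR_BGR2HSV); Cs=cloud("side",np.load("side0.npy"))
red=((h[...,0]<8)|(h[...,0]>172))&(h[...,1]>110)&(abs(Cs[...,0]-P[:,0].mean())<.06)&(abs(Cs[...,1]-P[:,1].mean())<.06)
print(red.sum(), np.argwhere(red).mean(0) if red.any() else '', Cs[red][:3])
cv2.imwrite("pics/side_c.png",cv2.resize(ps[125:215,180:320],None,fx=5.5,fy=5.5,interpolation=cv2.INTER_CUBIC))
E
python3 m.py
```

```text
lid fit [0.58377225 0.15136297] 0.10410569097285371 197 283
bush px 220.31817626953125 172.13636779785156 5.79444694519043 220.39171374764592 171.9924670433145
bush [0.51442447 0.10476294 0.152     ] 0.08355045280076874
pin px 156.6451612903226 168.48387096774192 31 [166 154] [172 159] z.125 [0.53369587 0.28543312 0.125     ]
cloud [0.529831   0.28205897 0.145005  ] 1.4332473585557088
28 [151.32142857 244.07142857] [[0.5273103  0.28133693 0.14559067]
 [0.53005273 0.27787687 0.14619306]
 [0.535375   0.28066393 0.14444199]]
```

View pics/side_c.png

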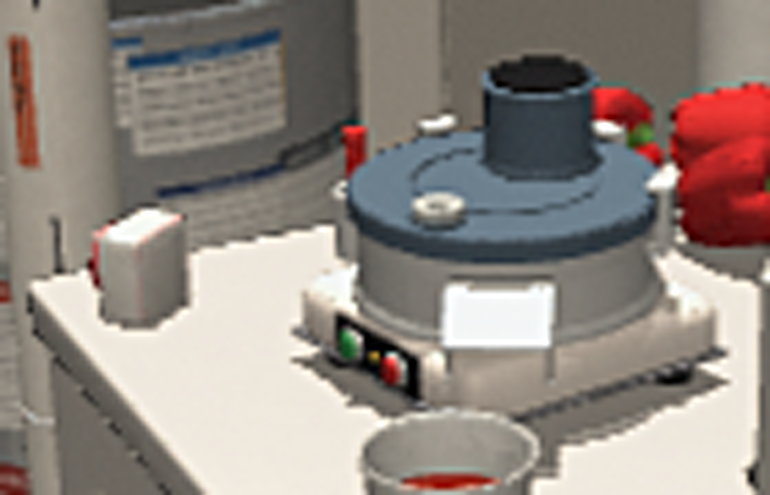

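Side crop: the head is at about full-image (244.5,152), standing upright behind the lid's left rim. Next I'll refine the pin axis by crossing the two rays.

```bash
cat > pin.py <<'E'
from h import *
def redmask(p,box):
    q=p.astype(int); m=(q[...,2]-np.maximum(q[...,0],q[...,1])>35); z=np.zeros_like(m); r0,r1,c0,c1=box; z[r0:r1,c0:c1]=1; return m&z
def cross(uvt,uvs):
    o1,r1=ray("top",uvt);o2,r2=ray("side",uvs)
    r1=r1/np.linalg.norm(r1);r2=r2/np.linalg.norm(r2)
    t=np.linalg.lstsq(np.c_[r1,-r2],o2-o1,rcond=None)[0]
    a,b=o1+t[0]*r1,o2+t[1]*r2; return (a+b)/2,np.linalg.norm(a-b)
def info(m):
    ij=np.argwhere(m); return ij.mean(0)[::-1],len(ij),ij.min(0),ij.max(0)
E
python3 - <<'E'
from pin import *
T=cv2.imread("pics/top0.png");S=cv2.imread("pics/side0.png")
mt=redmask(T,(158,185,148,175)); ms=redmask(S,(140,170,236,254))
it,is_=info(mt),info(ms);print(it,is_)
print("centroid",cross(it[0],is_[0]), plane("top",it[0],.13))
for r in range(163,178):print(r,' '.join('%3d/%3d'%(a,b) for a,b in zip(T[r,150:172,2],T[r,150:172,1])))
for r in range(144,162):print(r,' '.join('%3d/%3d'%(a,b) for a,b in zip(S[r,239:251,2],S[r,239:251,1])))
E
```

```text
(array([157.18181818, 168.36363636]), 44, array([165, 154]), array([172, 161])) (array([244.12121212, 151.12121212]), 33, array([148, 242]), array([156, 246]))
centroid (array([0.53228838, 0.28263866, 0.1316212 ]), np.float64(0.0005162413254175079)) [0.53289898 0.28289521 0.13      ]
163 228/228 227/227 227/228 227/227 227/227 227/228 227/227 227/228 227/227 227/227 227/228 227/227 227/227 227/228 227/227 227/228 226/227 224/225 207/210 129/141 151/164 150/164
164 227/228 227/228 227/228 227/227 226/227 227/227 227/227 226/228 226/227 227/227 227/227 226/227 227/228 227/227 226/227 226/227 226/227 226/227 221/222 152/161 142/154 149/162
165 228/228 227/227 226/226 227/229 228/227 227/186 226/162 228/166 224/173 212/207 224/223 221/219 225/224 227/228 227/228 226/226 227/228 227/228 226/226 207/210 135/147 149/163
166 227/227 226/227 227/228 226/225 223/167 227/114 226/ 89 226/ 90 224/104 190/137 188/184 223/221 223/222 223/223 226/225 228/228 227/228 227/228 226/227 222/222 157/166 138/153
167 228/227 228/228 226/227 227/224 224/ 97 226/ 91 225/ 92 227/ 95 225/ 95 203/ 86 142/119 206
[... 2984 characters left out ...]

155 117/112 109/105 108/110 112/ 95 122/  7 125/ 52 111/111 107/131 108/131 108/128 110/129 110/129
156 113/108 114/109 113/111 115/ 88 122/ 40 109/107 107/134 108/131 108/128 109/128 109/128 110/128
157 118/114 110/106 105/102 110/ 97 106/ 80 108/133 109/132 108/127 110/128 108/128 109/128 108/127
158 112/108  99/ 95 167/161 223/221  93/111 109/131 110/130 110/130 109/129 110/128 110/128 108/127
159 107/103 154/152 202/199 112/113  77/ 96 111/133 110/129 111/129 109/128 109/129 109/128 110/128
160 116/110 147/141 214/209 199/192  67/ 84 105/126 112/131 109/129 109/127 108/128 109/128 110/129
161 119/113 113/108 134/129 128/124  46/ 58  92/108 114/133 112/131 110/129 109/128 112/129 109/128
```

Run:
```python
from pin import *
print(plane("top",(156.4,167.8),.145),plane("top",(157.5,168.9),.125))
print(cross((156.4,167.8),(244.3,148.2)))
```

```text
[0.53118503 0.28200404 0.145     ] [0.53245911 0.28299907 0.125     ]
(array([0.53221443, 0.28207651, 0.14357858]), np.float64(0.0014737789018413744))
```

```bash
python3 -m handwheel '[[0,0,0,0,0.166],[0,0,0,0,0.166],[0,0,0,0,0.166],[0,0,0,0,0.166],[0.2,0,0,0,0.168],[0.4,-4,1.55,0,0],[0.4,-4.5,1.75,0,0],[0.4,-5,1.92,0,0],[0.4,-5,1.92,0,0],[0.4,-5,1.92,0,0],[0.4,-5,1.92,0,0],[0.4,-5,1.92,0,0],[0.4,-4.5,1.75,0,0],[0.4,-3,1.2,0,0],[0.4,0,0,0,0],[0.4,0,0,0,0]]'
cat > st.py <<'E'
import sys
from h import *
from scipy.spatial.transform import Rotation as R
s=status.read_state(); M=R.from_quat(s["orientation"]).as_matrix()
print("t %.2f pos %s F %s M %s w %.3f gf %.1f q7 %.2f"%(s["time"],s["eef_pos"].round(4),s["force"].round(1),s["moment"].round(2),s["gripper_width"],s["grasp_force"],s["q"][6]),"xang %.3f"%np.arctan2(M[1,0],M[0,0]))
if len(sys.argv)>3:
    t=np.array(list(map(float,sys.argv[1:4]))); print("tool shift cm",(M.T@(t-s["eef_pos"])*100).round(2))
E
python3 st.py 0.532 0.2825 0.136
```

```text
time: 2.1
eef_pos: [0.5249, 0.2907, 0.2634]
orientation: [0.558, 0.83, -0.0, -0.001]
force: [-0.3, -0.6, 0.1]
gripper_width: 0.598
grasp_force: 0.0
t 2.10 pos [0.5249 0.2907 0.2634] F [-0.3 -0.6  0.1] M [-0.08  0.03 -0.03] w 0.598 gf 0.0 q7 -0.07 xang 1.958
tool shift cm [-1.04  0.36 12.73]
```

```bash
python3 -m handwheel '[[0.4,-1.04,0.36,0,0],[0.4,0,0,3,0],[0.4,0,0,4,0],[0.4,0,0,3,0],[0.4,0,0,1.5,0],[0.4,0,0,0,0],[0.4,0,0,0,0]]'
python3 st.py 0.532 0.2825 0.136
python3 - <<'E'
from h import *
p,_=cams.capture("top");cv2.imwrite("pics/top1.png",p);q,_=cams.capture("side");cv2.imwrite("pics/side1.png",q)
a=cv2.resize(p[130:200,110:240],None,fx=6,fy=4.2*6/4.2 if 0 else 4,interpolation=cv2.INTER_CUBIC)
b=cv2.resize(q[90:170,180:310],None,fx=6,fy=4,interpolation=cv2.INTER_CUBIC)
cv2.imwrite("pics/c1.png",np.vstack([a,b])[:600])
E
```

```text
time: 2.98
eef_pos: [0.5339, 0.282, 0.15]
orientation: [0.558, 0.83, 0.001, 0.0]
force: [0.4, 0.6, 0.7]
gripper_width: 0.6
grasp_force: 0.0
t 2.98 pos [0.5339 0.282  0.15  ] F [0.4 0.6 0.7] M [-0.06  0.03  0.01] w 0.600 gf 0.0 q7 -0.01 xang 1.957
tool shift cm [ 0.12 -0.16  1.4 ]
```

View pics/c1.png

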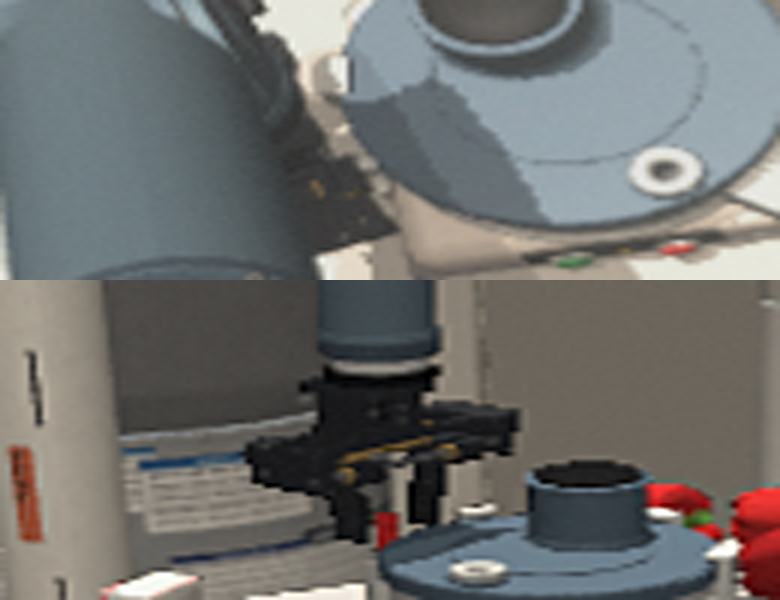

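Fingers straddle the red head (crop (386,530) in the lower half, midway between the fingers). I'll go down and grip.

```bash
python3 -m handwheel '[[0.4,0.1,-0.1,0.7,0],[0.4,0,0,0.7,0],[0.6,0,0,0,0],[0.8,0,0,0,0],[1,0,0,0,0],[1,0,0,0,0],[1,0,0,0,0],[1,0,0,0,0]]'
python3 st.py 0.532 0.2825 0.136
```

```text
time: 4.08
eef_pos: [0.5319, 0.2821, 0.1349]
orientation: [0.558, 0.83, 0.0, 0.0]
force: [0.3, -0.0, 0.8]
gripper_width: 0.197
grasp_force: 30.0
t 4.08 pos [0.5319 0.2821 0.1349] F [ 0.3 -0.   0.8] M [-0.05 -0.04  0.02] w 0.197 gf 30.0 q7 -0.01 xang 1.957
tool shift cm [ 0.03  0.02 -0.11]
```

```bash
python3 -m handwheel '[[1,0,0,-0.5,0],[1,0,0,-1,0],[1,0,0,-1.5,0],[1,0,0,-2,0],[1,0,0,-2.5,0],[1,0,0,-2.5,0],[1,0,0,-2,0],[1,0,0,0,0],[1,0,0,0,0]]'
python3 st.py 0.515 0.105 0.255
python3 - <<'E'
from pin import *
p,d=cams.capture("top");cv2.imwrite("pics/top2.png",p);q,e=cams.capture("side");cv2.imwrite("pics/side2.png",q)
# bush while lid unshadowed? and pin in side view
b=q[60:190,190:310]; cv2.imwrite("pics/c2.png",cv2.resize(b,None,fx=4.6,fy=4.6,interpolation=cv2.INTER_CUBIC))
E
```

```text
time: 5.2
eef_pos: [0.5313, 0.282, 0.2543]
orientation: [0.558, 0.83, -0.0, -0.0]
force: [-0.5, -0.4, -1.7]
gripper_width: 0.19
grasp_force: 30.0
t 5.20 pos [0.5313 0.282  0.2543] F [-0.5 -0.4 -1.7] M [-0.04  0.04 -0.  ] w 0.190 gf 30.0 q7 -0.05 xang 1.957
tool shift cm [-15.78  -8.17  -0.06]
```

View pics/c2.png

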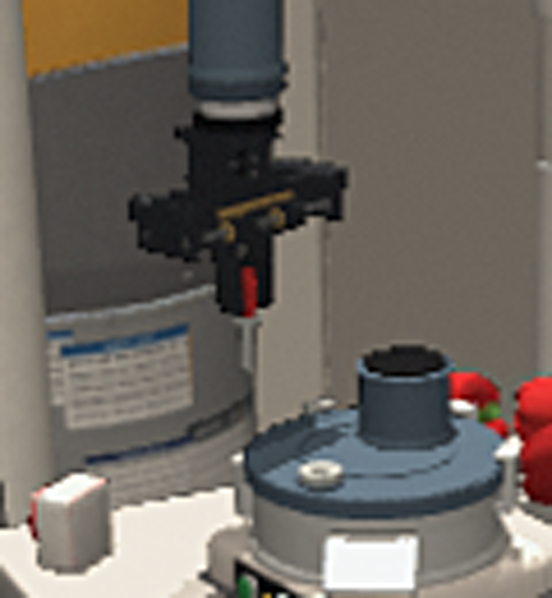

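The pin hangs straight in the gripper, its shank at crop (249,345) (full image 244,135). The bush is at crop (321,473), full image (260,163). I'll triangulate the bush next.

Run:
```python
from pin import *
S=cv2.imread("pics/side0.png");g=S.mean(-1)
for r in range(156,172):print(r,' '.join('%3d'%a for a in g[r,250:270]))
m=(g>130);m[:157]=0;m[170:]=0;m[:,:252]=0;m[:,:252]=0;m[:,269:]=0
cs,_=cv2.findContours(m.astype(np.uint8),cv2.RETR_EXTERNAL,cv2.CHAIN_APPROX_NONE);c=max(cs,key=cv2.contourArea);h=cv2.boundingRect(c);print(h,cv2.fitEllipse(c))
u=h[0]+(h[2]-1)/2
for v in(161,162,163): print(v,cross((220.35,172.1),(u,v)),plane("side",(u,v),.152))
T=cv2.imread("pics/top0.png").mean(-1)
for r in range(164,182):print(r,' '.join('%3d'%a for a in T[r,211:231]))
```

```text
156 126 126 127 127 117  89 108 126 130 127 126 125 126 126 126 126 128 129 122  90
157 125 127 127 125 107  91 129 130 127 126 126 126 126 125 127 125 126 128 128 127
158 125 127 127 127 121 115 129 126 124 123 124 124 125 125 127 125 126 126 126 127
159 126 125 125 126 119 107 119 118 116 114 114 115 119 119 126 126 126 126 127 126
160 126 125 125 125 123 100 104 172 186 205 202 195 162 135 119 124 126 126 127 126
161 126 127 125 126 130 181 232 215 202 193 201 212 221 219 147 122 126 126 127 126
162 126 126 127 124 131 189 241 202 133 140 150 201 244 215 140 126 132 130 131 130
163 128 126 126 128 118 116 167 199 191 183 156 174 162 106  79  89  83  76  83 102
164 128 129 129 118  94  87 102 122 126 125 116 117 108  87  96 121 124 122 122 125
165 113 126 131 131 109  69  89  90 105 102  93  91  86  66  79 132 130 128 127 127
166  60  71  90 111 115 115  98  63  59  61  56  53  63 101 125 130 127 126 126 126
167  51  52  56  61  68  83  89 102  97  96 106 128 127 132 134 130 131 132 131 129
168  50  54  53  54  55  56  59  68  65  69  83  86  90 100 105 115 112 101 108 119
169  56 
[... 1536 characters left out ...]
 218 223 195 123 146 164 163
174 164 163 163 164 192 224 219 183 129 120 137 165 209 225 215 152 128 161 162 144
175 165 164 166 158 173 219 224 218 191 169 185 204 223 222 190 115 128 160 138 107
176 164 165 163 157 145 179 219 224 221 218 221 222 221 198 146 107 121 139 109  86
177 166 165 167 163 147 137 175 200 215 221 217 205 171 154 129 113 124 105  90 101
178 167 165 166 166 161 145 135 139 144 157 154 134 109 108 110 113 104  86  90 101
179 166 164 165 165 165 162 154 142 112 111 111 111 112 120  95  95  93 101 116 114
180 165 165 165 164 167 165 165 163 152 152 149 130 115 103  87  90 103 120 132 129
181 167 167 167 165 165 166 164 167 162 147 129 107  92  93  96 102 120 132 133 157
```

```bash
python3 -m handwheel '[[1,0,0,0,0.171],[1,0,0,0,0.171],[1,0,0,0,0.171],[1,0,0,0,0.171],[1,0,0,0,0.171],[1,0,0,0,0.171],[1,0,0,0,0.171],[1,0,0,0,0.171],[1,-2.25,2.75,0,0],[1,-2.25,2.75,0,0],[1,-2.25,2.75,0,0],[1,-2.25,2.75,0,0],[1,-1.5,1.9,0,0],[1,-0.75,0.85,0,0],[1,0,0,0,0],[1,0,0,0,0],[1,0,0,0,0]]'
python3 st.py 0.5144 0.1048 0.245
```

```text
time: 7.42
eef_pos: [0.5146, 0.1064, 0.2546]
orientation: [0.957, 0.291, -0.0, -0.0]
force: [-1.0, 0.4, -1.0]
gripper_width: 0.198
grasp_force: 30.0
t 7.42 pos [0.5146 0.1064 0.2546] F [-1.   0.4 -1. ] M [-0.01  0.11 -0.05] w 0.198 gf 30.0 q7 -0.99 xang 0.591
tool shift cm [-0.1   0.12  0.96]
```

```bash
python3 -m handwheel '[[1,-0.1,0.12,0,0],[1,0,0,0.9,0],[1,0,0,0,0],[1,0,0,0,0]]'
python3 st.py 0.5144 0.1048 0.235
python3 - <<'E'
from pin import *
p,d=cams.capture("top");cv2.imwrite("pics/top3.png",p);q,e=cams.capture("side");cv2.imwrite("pics/side3.png",q)
a=cv2.resize(p[130:200,170:270],None,fx=4,fy=4,interpolation=cv2.INTER_CUBIC)
b=cv2.resize(q[120:180,230:290],None,fx=10,fy=10,interpolation=cv2.INTER_CUBIC)[:,100:500]
cv2.imwrite("pics/c3.png",np.vstack([a,b])[:860][:280+320] if 0 else cv2.resize(q[115:175,220:300],None,fx=10,fy=10,interpolation=cv2.INTER_CUBIC))
E
```

```text
time: 7.92
eef_pos: [0.5143, 0.1036, 0.2456]
orientation: [0.957, 0.29, -0.0, 0.0]
force: [0.4, -0.3, -2.0]
gripper_width: 0.191
grasp_force: 30.0
t 7.92 pos [0.5143 0.1036 0.2456] F [ 0.4 -0.3 -2. ] M [-0.07  0.11 -0.02] w 0.191 gf 30.0 q7 -0.98 xang 0.589
tool shift cm [ 0.07 -0.09  1.06]
```

View pics/c3.png

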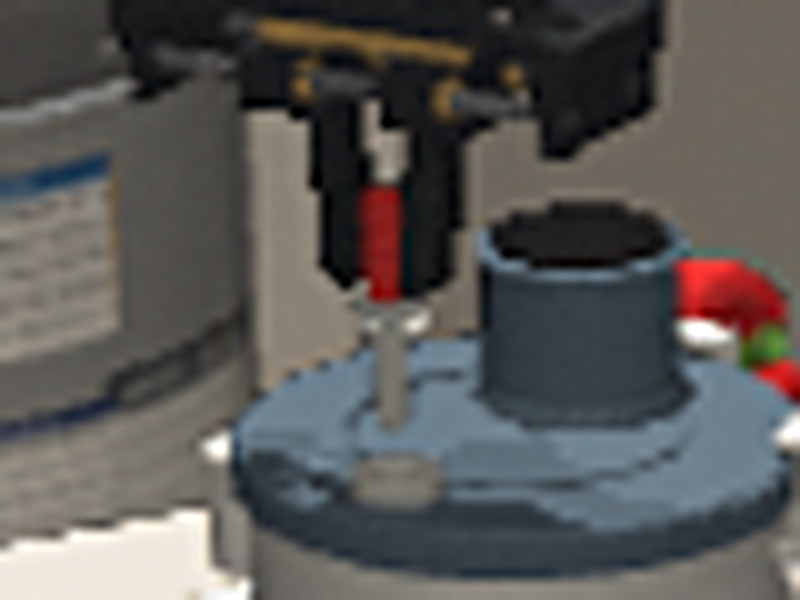

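The pin tip at crop (393,428) is directly above the bush (395,470), as seen from the side. I'll lower it carefully.

```bash
python3 -m handwheel '[[1,0.03,-0.04,0.6,0],[1,0,0,0.5,0],[1,0,0,0.3,0],[1,0,0,0.2,0],[1,0,0,0,0]]';python3 st.py 0.5144 0.1048 0.226
```

```text
time: 8.65
eef_pos: [0.5144, 0.1042, 0.2296]
orientation: [0.957, 0.29, -0.0, 0.0]
force: [-0.3, 0.3, -1.0]
gripper_width: 0.192
grasp_force: 30.0
t 8.65 pos [0.5144 0.1042 0.2296] F [-0.3  0.3 -1. ] M [-0.06  0.13 -0.04] w 0.192 gf 30.0 q7 -0.96 xang 0.589
tool shift cm [ 0.04 -0.05  0.36]
```

```bash
python3 -m handwheel '[[1,0,0,0.3,0],[1,0,0,0.3,0],[1,0,0,0,0]]';python3 st.py 0.5144 0.1048 0.226
```

```text
time: 9.02
eef_pos: [0.5145, 0.1041, 0.2235]
orientation: [0.957, 0.29, -0.0, 0.0]
force: [1.4, 0.5, -1.8]
gripper_width: 0.195
grasp_force: 30.0
t 9.03 pos [0.5145 0.1041 0.2235] F [ 1.4  0.5 -1.8] M [-0.07 -0.03  0.04] w 0.195 gf 30.0 q7 -0.96 xang 0.589
tool shift cm [ 0.03 -0.06 -0.25]
```

```bash
python3 -m handwheel '[[1,0,0,0.3,0],[1,0,0,0.3,0],[1,0,0,0.3,0],[1,0,0,0.3,0],[1,0,0,0,0]]';python3 st.py
```

```text
time: 9.65
eef_pos: [0.5144, 0.1041, 0.2115]
orientation: [0.957, 0.29, -0.0, 0.0]
force: [2.0, -0.2, -1.8]
gripper_width: 0.194
grasp_force: 30.0
t 9.65 pos [0.5144 0.1041 0.2115] F [ 2.  -0.2 -1.8] M [-0.06 -0.22  0.11] w 0.194 gf 30.0 q7 -0.95 xang 0.589
```

```bash
python3 -m handwheel '[[1,0.05,0,0.3,0],[1,0,0,0.3,0],[1,0,0,0.1,0],[1,0,0,0.1,0],[1,0,0,0,0]]';python3 st.py
```

```text
time: 10.28
eef_pos: [0.5148, 0.1044, 0.2036]
orientation: [0.957, 0.29, -0.0, 0.0]
force: [0.8, -0.3, -2.5]
gripper_width: 0.193
grasp_force: 30.0
t 10.28 pos [0.5148 0.1044 0.2036] F [ 0.8 -0.3 -2.5] M [-0.13 -0.01  0.02] w 0.193 gf 30.0 q7 -0.94 xang 0.589
```

Next, very small steps to find the ring.

```bash
python3 -m handwheel '[[1,0,0,0.05,0],[1,0,0,0.05,0],[1,0,0,0,0]]';python3 -m handwheel '[[1,0,0,0.05,0],[1,0,0,0,0]]'
```

```text
time: 10.65
eef_pos: [0.5149, 0.1045, 0.2028]
orientation: [0.957, 0.29, 0.0, -0.0]
force: [0.7, 0.6, -0.4]
gripper_width: 0.194
grasp_force: 30.0
time: 10.9
eef_pos: [0.5152, 0.1046, 0.2026]
orientation: [0.957, 0.29, 0.0, -0.0]
force: [-0.7, 0.4, 4.6]
gripper_width: 0.197
grasp_force: 30.0
```

Ring contact at about 6 N. I'll start sliding clockwise.

```bash
python3 -m handwheel '[[1,0,-0.08,0,0.01],[1,0,-0.17,0,0.02],[1,0,-0.17,0,0.02],[1,0,0,0,0]]';python3 st.py
```

```text
time: 11.4
eef_pos: [0.5137, 0.1067, 0.2027]
orientation: [0.964, 0.265, 0.001, 0.001]
force: [3.2, -4.6, 2.9]
gripper_width: 0.195
grasp_force: 30.2
t 11.40 pos [0.5137 0.1067 0.2027] F [ 3.2 -4.6  2.9] M [-1.24 -0.56 -0.  ] w 0.195 gf 30.2 q7 -0.99 xang 0.537
```

```bash
cat > f.py <<'E'
from h import *
from scipy.spatial.transform import Rotation as R
s=status.read_state(); M=R.from_quat(s["orientation"]).as_matrix(); f=M.T@s["force"]
A=np.array([.5853,.1518]); v=s["eef_pos"][:2]-A
print("t %.2f tool F %s z %.4f r %.4f slid %.3f xang %.3f"%(s["time"],f.round(1),s["eef_pos"][2],np.hypot(*v),0.591-np.arctan2(-v[1],-v[0]),np.arctan2(M[1,0],M[0,0])))
E
python3 -m handwheel '[[1,0.002,-0.17,0,0.02],[1,0.002,-0.17,0,0.02],[1,0.002,-0.17,0,0.02],[1,0,0,0,0]]'>/dev/null;python3 f.py;python3 -m handwheel '[[1,0.002,-0.17,0,0.02],[1,0.002,-0.17,0,0.02],[1,0.002,-0.17,0,0.02],[1,0,0,0,0]]'>/dev/null;python3 f.py
```

```text
t 11.90 tool F [ 0.1  4.6 -4.8] z 0.2027 r 0.0846 slid 0.088 xang 0.477
t 12.40 tool F [ 0.2  5.3 -4.5] z 0.2026 r 0.0846 slid 0.148 xang 0.417
```

```bash
cat >> f.py <<'E'
import sys
if f[2]>-2.2 or s["eef_pos"][2]<.2020 or f[1]>11 or f[2]<-12: print("STOP"); sys.exit(1)
E
step(){ python3 f.py; }
python3 -m handwheel '[[1,0.002,-0.17,0,0.02],[1,0.002,-0.17,0,0.02],[1,0,0,0,0]]'>/dev/null;python3 f.py && python3 -m handwheel '[[1,0.002,-0.17,0,0.02],[1,0.002,-0.17,0,0.02],[1,0,0,0,0]]' >/dev/null && python3 f.py && python3 -m handwheel '[[1,0.002,-0.17,0,0.02],[1,0.002,-0.17,0,0.02],[1,0,0,0,0]]' >/dev/null && python3 f.py && python3 -m handwheel '[[1,0.002,-0.17,0,0.02],[1,0.002,-0.17,0,0.02],[1,0,0,0,0]]' >/dev/null && python3 f.py
```

```text
t 12.78 tool F [ 0.9  6.4 -4.8] z 0.2026 r 0.0846 slid 0.187 xang 0.377
t 13.15 tool F [ 0.6  6.  -6.1] z 0.2026 r 0.0845 slid 0.226 xang 0.337
t 13.53 tool F [ 1.   7.1 -5.9] z 0.2026 r 0.0845 slid 0.266 xang 0.297
t 13.90 tool F [ 0.5  5.8 -5.5] z 0.2026 r 0.0845 slid 0.305 xang 0.256
```

```bash
python3 -m handwheel '[[1,0.002,-0.17,0,0.02],[1,0.002,-0.17,0,0.02],[1,0,0,0,0]]'>/dev/null;python3 f.py && python3 -m handwheel '[[1,0.002,-0.17,0,0.02],[1,0.002,-0.17,0,0.02],[1,0,0,0,0]]' >/dev/null && python3 f.py && python3 -m handwheel '[[1,0.002,-0.17,0,0.02],[1,0.002,-0.17,0,0.02],[1,0,0,0,0]]' >/dev/null && python3 f.py && python3 -m handwheel '[[1,0.002,-0.17,0,0.02],[1,0.002,-0.17,0,0.02],[1,0,0,0,0]]' >/dev/null && python3 f.py && python3 -m handwheel '[[1,0.002,-0.17,0,0.02],[1,0.002,-0.17,0,0.02],[1,0,0,0,0]]' >/dev/null && python3 f.py && python3 -m handwheel '[[1,0.002,-0.17,0,0.02],[1,0.002,-0.17,0,0.02],[1,0,0,0,0]]' >/dev/null && python3 f.py
```

```text
t 14.28 tool F [ 0.8  6.9 -6.3] z 0.2026 r 0.0844 slid 0.345 xang 0.216
t 14.65 tool F [ 0.1  6.  -6.5] z 0.2026 r 0.0844 slid 0.384 xang 0.176
t 15.03 tool F [ 0.5  6.7 -7.1] z 0.2025 r 0.0844 slid 0.423 xang 0.136
t 15.40 tool F [ 0.1  7.2 -7.7] z 0.2026 r 0.0844 slid 0.462 xang 0.096
t 15.78 tool F [ 0.5  6.5 -7.6] z 0.2025 r 0.0843 slid 0.502 xang 0.056
t 16.15 tool F [ 0.9  7.8 -7. ] z 0.2025 r 0.0843 slid 0.540 xang 0.016
```

```bash
sed -i 's/>-2.2/>-3.5/' f.py
python3 -m handwheel '[[1,0.002,-0.17,0,0.02],[1,0.002,-0.17,0,0.02],[1,0,0,0,0]]'>/dev/null;python3 f.py && python3 -m handwheel '[[1,0.002,-0.17,0,0.02],[1,0.002,-0.17,0,0.02],[1,0,0,0,0]]' >/dev/null && python3 f.py && python3 -m handwheel '[[1,0.002,-0.17,0,0.02],[1,0.002,-0.17,0,0.02],[1,0,0,0,0]]' >/dev/null && python3 f.py && python3 -m handwheel '[[1,0.002,-0.17,0,0.02],[1,0.002,-0.17,0,0.02],[1,0,0,0,0]]' >/dev/null && python3 f.py && python3 -m handwheel '[[1,0.002,-0.17,0,0.02],[1,0.002,-0.17,0,0.02],[1,0,0,0,0]]' >/dev/null && python3 f.py && python3 -m handwheel '[[1,0.002,-0.17,0,0.02],[1,0.002,-0.17,0,0.02],[1,0,0,0,0]]' >/dev/null && python3 f.py
```

```text
t 16.52 tool F [ 1.  8. -7.] z 0.2025 r 0.0843 slid 0.579 xang -0.024
t 16.90 tool F [ 1.   7.3 -8.3] z 0.2025 r 0.0842 slid 0.619 xang -0.064
t 17.27 tool F [1.5 2.9 0.3] z 0.2020 r 0.0846 slid 0.685 xang -0.102
STOP
```

The tip dropped in. Now I'll press it down gently.

```bash
python3 -m handwheel '[[1,0,0,0.05,0],[1,0,0,0.05,0],[1,0,0,0,0]]'>/dev/null;python3 f.py; python3 -m handwheel '[[1,0,0,0.1,0],[1,0,0,0,0]]' >/dev/null; python3 f.py
```

```text
t 17.65 tool F [ 2.6  2.5 -1. ] z 0.2011 r 0.0847 slid 0.690 xang -0.101
STOP
t 17.90 tool F [ 2.4  3.4 -0.3] z 0.2001 r 0.0847 slid 0.691 xang -0.101
STOP
```

```bash
python3 -m handwheel '[[1,0,0,0.1,0],[1,0,0,0.1,0],[1,0,0,0,0]]'>/dev/null;python3 f.py; python3 -m handwheel '[[1,0,0,0.1,0],[1,0,0,0.1,0],[1,0,0,0,0]]' >/dev/null; python3 f.py
```

```text
t 18.27 tool F [2.1 3.1 0.1] z 0.1981 r 0.0847 slid 0.691 xang -0.101
STOP
t 18.65 tool F [ 2.7  2.5 -0.8] z 0.1961 r 0.0847 slid 0.692 xang -0.101
STOP
```

```bash
python3 -m handwheel '[[1,0,0,0.1,0],[1,0,0,0.1,0],[1,0,0,0,0]]'>/dev/null;python3 f.py; python3 -m handwheel '[[1,0,0,0.15,0],[1,0,0,0.15,0],[1,0,0,0,0]]' >/dev/null; python3 f.py
```

```text
t 19.02 tool F [2.9 2.4 0.6] z 0.1942 r 0.0847 slid 0.692 xang -0.101
STOP
t 19.40 tool F [2.8 1.9 1.1] z 0.1911 r 0.0847 slid 0.692 xang -0.101
STOP
```

```bash
python3 -m handwheel '[[1,0,0,0.15,0],[1,0,0,0.15,0],[1,0,0,0,0]]'>/dev/null;python3 f.py; python3 -m handwheel '[[1,0,0,0.1,0],[1,0,0,0,0]]' >/dev/null; python3 f.py;  python3 -m handwheel '[[1,0,0,0.05,0],[1,0,0,0,0]]' >/dev/null; python3 f.py
```

```text
t 19.77 tool F [3.4 1.6 0.5] z 0.1881 r 0.0846 slid 0.691 xang -0.101
STOP
t 20.02 tool F [ 3.5  2.8 -1.1] z 0.1872 r 0.0846 slid 0.691 xang -0.101
STOP
t 20.27 tool F [ 2.3  1.9 -4.9] z 0.1869 r 0.0845 slid 0.691 xang -0.101
STOP
```

Collar is down on the bush, 16 mm below the ring contact. One more light press, then release and back off straight up.

```bash
python3 -m handwheel '[[1,0,0,0.05,0],[1,0,0,0,0]]'>/dev/null;python3 f.py; python3 -m handwheel '[[0.8,0,0,-0.05,0],[0.6,0,0,0,0],[0.5,0,0,0,0],[0.5,0,0,0,0],[0.5,0,0,-1,0],[0.5,0,0,-2,0],[0.5,0,0,-3,0],[0.5,0,0,-4,0],[0.5,0,0,-4,0],[0.5,-4,0,-2,0],[0.5,-5,0,0,0],[0.5,-5,0,0,0],[0.5,-5,0,0,0],[0.5,0,0,0,0],[0.5,0,0,0,0]]'
python3 - <<'E'
from pin import *
p,d=cams.capture("top");cv2.imwrite("pics/top4.png",p);q,e=cams.capture("side");cv2.imwrite("pics/side4.png",q)
a=cv2.resize(q[110:230,160:320],None,fx=5,fy=5,interpolation=cv2.INTER_CUBIC);cv2.imwrite("pics/c4.png",a)
E
```

```text
t 20.52 tool F [ 0.9  1.7 -8.6] z 0.1868 r 0.0844 slid 0.692 xang -0.101
STOP
time: 22.4
eef_pos: [0.3127, 0.1794, 0.3472]
orientation: [0.999, -0.051, 0.0, -0.001]
force: [0.4, -0.4, 0.8]
gripper_width: 0.502
grasp_force: 0.0
```

View pics/c4.png

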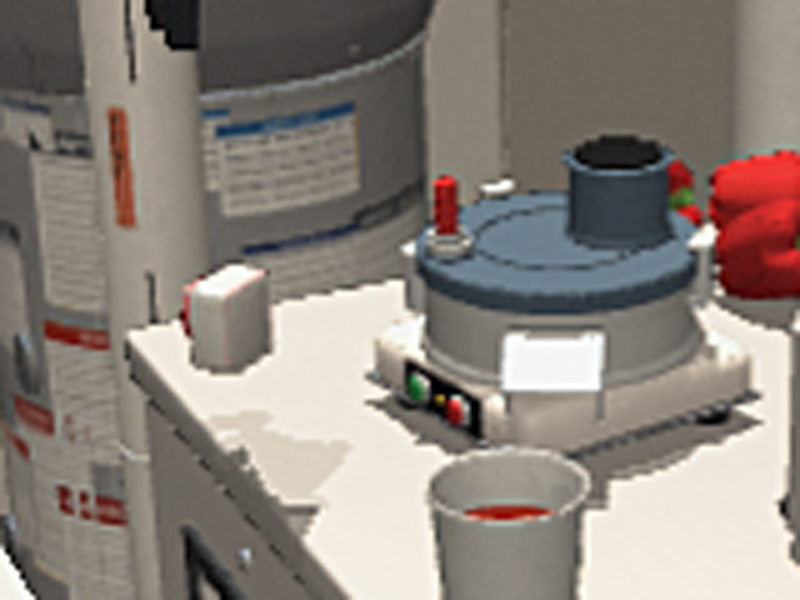

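The pin stands upright in the bush with its collar down on it (crop (448,240)). The timer and cup are where they were, and the gripper is clear.

```bash
python3 -c "
from plant import job
print(job.job_done())"
```

```text
the job is handed in; nothing more can be done
None
```

The lid is locked: the pin tip dropped into the hidden hole about 0.69 rad clockwise, the pin is fully home with its collar on the bush, forces read at each stop stayed under about 11 N, the cup, timer and scraper were never touched, and the job was handed in at about 22.5 s.

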